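# Draw out the telescopic brush pole and hold it

### The arm

A 6-joint arm with a two-finger parallel gripper is mounted at the origin on the work surface. World frame = base frame: x ahead of the robot, y to its left, z up, the work surface at z = 0. Lengths are in m, angles in rad, forces in N, time in s.
With the tool pointing down it reaches from about 0.375 to 0.9 m from the base axis. Payload 3.1 kg.
Tool frame: the origin (TCP) lies midway between the tips of the shut fingers; the grasp point (between the pads) lies 19 mm behind it; x points along the fingers, z is the direction in which the jaws open and shut, and the axes are right-handed (so a half turn about x gives the same grasp; the last joint's range is limited). The gripper opens to 87 mm and grips with 3 to 60 N. Pads are 19 mm wide; open, the fingers measure 117 mm over their backs; the gripper's body (75 mm by 190 mm) begins 51 mm behind the grasp point.
Start: joints at [-1.411, 0.527, 1.433, -0, 1.181, -0.178], TCP at [0.207, -0.59, 0.223] pointing down, gripper open.
Joint ranges: [-3.08, 3.08], [-0.75, 2.2], [0.22, 2.44], [-1.43, 4.57], [0, 2.65], [-2.85, 2.85]. Speed limits (rad/s): [2.79, 2.79, 3.14, 3.14, 3.14, 3.14].

### API

Orientations are given as a unit quaternion [x, y, z, w].
In Python, from rig import robot, optics, workorder gives the robot as it stands.
- The arm moves only by the tool arm_command, never from a script. Its argument "plan" is a list of rows, each a list of 7 numbers: the shift along the tool's x, y, z in cm, then the turn, a rotation vector about the tool's x, y, z in rad, then the finger opening in cm, from 0 to 8.7. In form: [[x, y, z, ax, ay, az, gripper], ...]. A call has 1 to 12 rows; each row shifts and turns the pose as measured when the row begins, along the tool's axes as they then stand; what a row does not reach is not made up. A row lasts 1/8 s, in which the tool goes at most 62.5 mm and 10.7 degrees, less where a joint would pass 70% of its speed; a pose out of reach is approached as far as the arm can. A call with a gripper value outside its range is refused whole. The fingers move at their own pace and stop on an object; "grip_force" is the grip in N (left out, the last holds). Time passes only in rows, so rows that do not move let the fingers close. It gives the time, the measured TCP pose, the force and the opening at its end, in the units of the state.
- robot.get_obs(): the state, without advancing time (a new reading comes with each control period).
- optics.camera(name): name is "scene" or "top" or "wrist"; returns (picture, depth): 480x640x3 uint8, blue, green, red; 480x640 float32, m along the optical axis (not along the pixel's ray), 0 where there is no reading.
- optics.camera_info(name): a dict with "mtx" (3x3 intrinsics, pixels), "k1" (the pictures are not rectified: a ray, as slopes to the right and down, at radius r is drawn at 1 + k1 r^2 times it, then the intrinsics apply), "position" and "rotation" of the camera in the world; the wrist camera has in their place "tool_from_camera" (4x4, takes a point from camera to tool coordinates, whose origin is the TCP and whose axes are the tool frame's). Camera axes: x right, y down, z forward; pixel columns grow to the right and rows downward; lengths in m; the calibration is good to about 2 mm. A picture is of the moment at which its call begins: read the wrist's pose just before it. camera_info takes no time and is no camera call.
- workorder.hand_in(): hands the job in, once; it reports no verdict.
The state is a dict: "time": time; "q": joint angles; "joint_velocities": joint speeds; "joint_torque": joint torques, N m; "position": TCP position; "tool_rot": TCP orientation; "ft_force": force on the tool from outside, world axes, zero at the start; "moment": the same for the moment, N m; "grip_width": finger opening in m.
Only numpy, scipy, OpenCV 4.12 (cv2) and the standard library are available. Lean on these libraries where they do the work, as an engineer would, in place of code of your own. Each camera call takes 0.05 s, during which the arm holds its last target. There are 200 camera calls.

### The job

The brush pole clamped on the cart has to be held drawn out so that a colleague can wipe down its tubes: press the red lock button fully down, then take the orange grip and pull the pole out past its first stop all the way to the second stop, so that both tubes are fully out. It springs back if let go, so finish while still gripping it there at the second stop, and leave the other things on the cart where they are.

Things in the scene. Friction and masses are not known exactly. Their poses are not given: they have to be found in the camera images.
- pole: Telescopic brush pole lying level, black outer tube (36 mm dia, axis 70 mm up) in a bracket fixed to the table (plate 90 mm wide). Origin on the table right under the lock button; x points along the pole toward the brush, the way the tubes pull out; z up. Black lock collar round the button: 56 x 56 mm, top 98 mm above the table. Outer tube and bracket reach 214 mm behind (-x).
- button_top (a point): centre of the top face of the red round lock button (26 mm diameter) on top of the black collar; 112 mm above the table when up, straight above the origin of pole. It is pressed straight down.
- lock_button (a joint): lock button, 0 = up, 0.008 m = fully down against a hard stop (its top then 104 mm above the table). It starts 0 to 2 mm down. It slides stiffly (about 2.5 N) and stays where it is left; the tubes are locked until it is at least about 6.5 mm down.
- pull_grip: Orange upright pull grip on the yellow inner tube, 16 mm along the pole, 30 mm across, from 85 to 130 mm above the table; axes as pole. Origin on the tube axis (70 mm up), 90 mm in front (+x) of the button when shut. Clear space: 54 mm behind the grip to the collar when shut, 24 mm in front to the blue brush head (36 mm dia, top 88 mm up, end 105 mm ahead of the origin).
- grip_mid (a point): point inside the orange grip at which to hold it, 42 mm above the origin of pull_grip, 18 mm below the grip's top.
- inner_tube (a joint): yellow inner tube out of the aluminium middle tube: 0 = shut, 0.055 m = fully out (first stop). A spring draws it back with 2 to 3 N, plus 1 N friction.
- mid_tube (a joint): Aluminium middle tube out of the black outer tube: 0 = shut, 0.055 m = fully out (hard stop). A spring draws it back with 6 to 7 N, plus 1 N friction, so it moves only once the inner tube is at its stop. Second stop = both tubes fully out, the grip 110 mm from where it was when shut. Let go, both tubes spring back.
- spray_blue: loose spray bottle, black with blue shoulder, 60 mm diameter, 195 mm tall, bystander; origin at centre of underside
- spray_green: loose spray bottle, black with green shoulder, 60 mm diameter, 195 mm tall, bystander; origin at centre of underside
- wax_tin: loose red tin with black lid, 72 mm diameter, 50 mm tall, bystander; origin at centre of underside
- sanding_block: loose black hand block with blue sole, 110 x 60 x 35 mm, bystander; origin at centre of underside
- backing_plate: loose black polisher backing plate, 100 mm disc 12 mm thick with a 14 mm high steel hub, bystander; origin at centre of underside
- detail_brush: loose wooden hand brush about 200 mm long lying flat, bystander; origin under its middle
- scraper: loose red-handled scraper about 200 mm long lying flat, bystander; origin under its middle

How it is judged:
On the way, in this order (a step that is already met when the one before it is completed fails the run):
1. the lock button is pressed down while the pole is still shut (value of joint lock_button above 0.0068 m and value of joint each of inner_tube, mid_tube below 0.01 m), for 0.1 s.
2. the yellow inner tube is pulled out to the first stop with the grip in the fingers (value of joint inner_tube above 0.05 m and contact force between the fingers and pull_grip above 2 N), for 0.1 s.
At the end, for the whole second after the job is handed in: Both tubes are out to within 5 mm of their stops (each joint over 50 of 55 mm) and still (below 20 mm/s), the lock button is down (over 6 mm), and the fingers hold the orange grip (contact force over 2 N), through the last second (all of step 2 and value of joint mid_tube above 0.05 m and value of joint lock_button above 0.006 m and velocity of joint inner_tube between -0.02 and 0.02 m/s and velocity of joint mid_tube between -0.02 and 0.02 m/s); the arm keeps its last pose, push and grip.
It fails at once if another thing on the cart is pushed away or knocked over (moved over 40 mm or tipped over 0.5 rad) (distance of any of spray_blue, spray_green, wax_tin, sanding_block, backing_plate, detail_brush, scraper from where it was at the start of the episode above 0.04 m or angle between any of spray_blue, spray_green, wax_tin, sanding_block, backing_plate, detail_brush, scraper's own z axis and vertical above 0.5 rad).
It also fails if it takes over 38 s, if anything falls off the work surface, if the arm or the gripper's body presses on something with over 40 N, if the wrist force passes 120 N, or if a joint passes its speed limit or range.

## Working session

There is one attempt and no reset: what is moved stays moved. The work goes in short steps, Python scripts to look and compute and a tool call to move; the robot and the scene stay as the last step left them, time stands still between calls to the robot, and variables do not carry over. Pictures are saved under pics/ and viewed, about 8 in all and at most 12, crops included, and the job is handed in when it is done.

Besides the shell and the picture viewer there is one more tool, called after "Request:" as name(argument=value, ...) on one line, values as JSON. arm_command: Moves the arm, as the interface text tells. Its arguments: {"type":"object","properties":{"plan":{"type":"array"},"grip_force":{"type":"number"}},"required":["plan"]}

```bash
mkdir -p pics; ls
python3 - <<'E'
from rig import robot, optics
import cv2,numpy as np
o=robot.get_obs(); print(o)
for n in("scene","top"):
    p,d=optics.camera(n); cv2.imwrite(f"pics/{n}0.png",p); np.save(f"pics/{n}0.npy",d); print(n,optics.camera_info(n))
print(optics.camera_info("wrist"))
E
```

```text
pics
{'time': 0.0, 'q': array([-1.41148832e+00,  5.28473300e-01,  1.43390547e+00, -8.23933072e-06,
        1.18139501e+00, -1.78492067e-01]), 'joint_velocities': array([ 0.00054124,  0.00063327,  0.00057735,  0.00032685, -0.00074522,
        0.00127613]), 'joint_torque': array([ 6.33268883e-06, -4.40041280e+01, -1.76590812e+01,  6.32139668e-02,
        5.82927733e-02, -1.51414088e-04]), 'position': array([ 0.20704429, -0.58892976,  0.22156625]), 'tool_rot': array([ 0.40938352,  0.57747645, -0.40828631,  0.57639255]), 'ft_force': array([ 0.23893381,  0.65229307, -0.22438655]), 'moment': array([-0.01538669, -0.02371711,  0.00126842]), 'grip_width': 0.0868679491770741}
scene {'mtx': array([[486.63981912,   0.        , 320.31997646],
       [  0.        , 486.63981912, 238.5610275 ],
       [  0.        ,   0.        ,   1.        ]]), 'k1': -0.07564497613802189, 'position': array([1.07992626, 0.23125089, 1.05312202]), 'rotation': array([ 0.52214561,  0.81235255, -0.21741786, -0.14204499])}
top {'mtx': array([[492.18787232,   0.        , 316.6784669 ],
       [  0.        , 492.18787232, 234.77764068],
       [  0.        ,   0.        ,   1.        ]]), 'k1': -0.06382682749601683, 'position': array([0.47445881, 0.00370448, 1.21574009]), 'rotation': array([ 0.71021709, -0.70300297,  0.02013933, -0.03119166])}
{'mtx': array([[388.22853798,   0.        , 320.19558085],
       [  0.        , 388.22853798, 234.07640853],
       [  0.        ,   0.        ,   1.        ]]), 'k1': -0.014744612021658712, 'tool_from_camera': array([[-3.29310486e-04, -3.00015398e-01,  9.53934302e-01,
        -1.62893922e-01],
       [ 4.25867921e-04, -9.53934309e-01, -3.00015253e-01,
         8.31758543e-02],
       [ 9.99999855e-01,  3.07451849e-04,  4.41907505e-04,
         3.63935638e-04],
       [ 0.00000000e+00,  0.00000000e+00,  0.00000000e+00,
         1.00000000e+00]])}
```

View pics/top0.png

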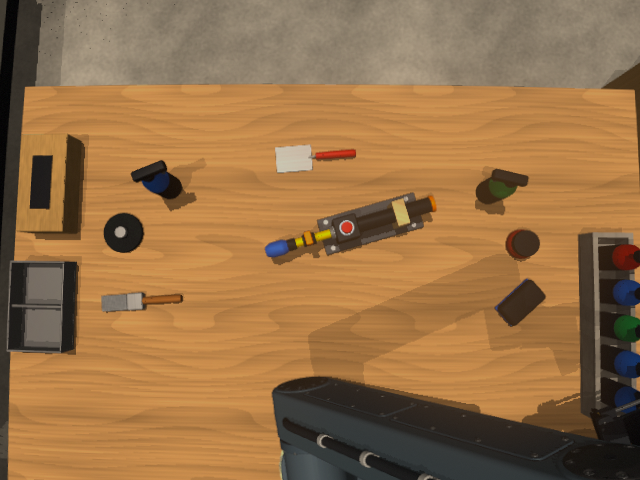

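View pics/scene0.png

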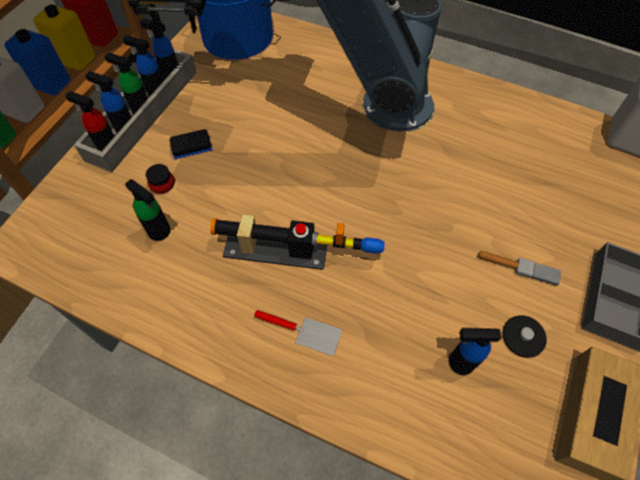

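Both views show the pole in the middle of the table. In the top view the button is at (347,228), the grip near (309,238), the blue head at (277,248) and the tail cap at (432,203). The brush points to +y and slightly to −x. The area around the pole is clear.

```bash
cat > h.py <<'E'
import cv2,numpy as np
from scipy.spatial.transform import Rotation as R
from rig import robot, optics
def ray(n,uv,obs=None):
    c=optics.camera_info(n)
    s=cv2.undistortPoints(np.array([[uv]],float),c["mtx"],np.array([c["k1"],0,0,0]))[0,0]
    v=np.array([*s,1.])
    if n=="wrist":
        T=c["tool_from_camera"]; r=R.from_quat(obs["tool_rot"])
        return r.apply(T[:3,3])+obs["position"], r.apply(T[:3,:3]@v)
    return np.array(c["position"]), R.from_quat(c["rotation"]).apply(v)
def plane(n,uv,z,obs=None):
    o,d=ray(n,uv,obs); return o+d*(z-o[2])/d[2]
def blobs(img,lo,hi,roi,minA=15):
    x0,y0,x1,y1=roi; h=cv2.cvtColor(img[y0:y1,x0:x1],cv2.COLOR_BGR2HSV)
    _,_,st,ce=cv2.connectedComponentsWithStats(cv2.inRange(h,lo,hi))
    return [(ce[i]+[x0,y0],st[i]) for i in range(1,len(st)) if st[i,4]>=minA]
def tri(rs):
    A=np.zeros((3,3));b=np.zeros(3)
    for o,d in rs:
        d=d/np.linalg.norm(d);M=np.eye(3)-np.outer(d,d);A+=M;b+=M@o
    p=np.linalg.solve(A,b); return p,[np.linalg.norm(np.cross(p-o,d/np.linalg.norm(d))) for o,d in rs]
def move(pos,xdir,zdir):
    "shift (cm) and rotvec in the current tool frame to reach pos with tool x,z axes"
    o=robot.get_obs(); r=R.from_quat(o["tool_rot"])
    G=R.from_matrix(np.c_[xdir,np.cross(zdir,xdir),zdir])
    print("pos",o["position"].round(4),"axes\n",r.as_matrix().round(3))
    print("shift cm",(r.inv().apply(pos-o["position"])*100).round(2),"rot",(r.inv()*G).as_rotvec().round(3),"F",o["ft_force"].round(1),"w",o["grip_width"].round(4))
E
python3 - <<'E'
from h import *
rois={"top":(255,185,445,270),"scene":(200,210,395,275)}
res={}
for n in rois:
    im=cv2.imread(f"pics/{n}0.png")
    for nm,lo,hi in (("red",(0,120,90),(5,255,255)),("red2",(172,120,90),(180,255,255)),("orange",(8,150,90),(19,255,255)),("blue",(105,120,60),(130,255,255)),("yellow",(24,150,90),(33,255,255))):
        for c,s in blobs(im,lo,hi,rois[n]): print(n,nm,c.round(1),s)
E
```

```text
top red [346.5 227. ] [87 37 10 11 93]
top orange [345.1 227.6] [    0     0   190    85 11550]
top blue [276.4 248.1] [ 11  56  22  15 254]
top yellow [322.8 234.3] [60 45 16  9 79]
top yellow [299.1 241.2] [41 53  8  7 39]
scene red [300.2 228.3] [ 95  13  11  12 100]
scene orange [304.4 240.8] [   0    0  195   65 4729]
scene blue [371.9 245.1] [161  28  23  15 293]
scene yellow [324.7 239.3] [117  25  17  10 128]
scene yellow [348.9 242.1] [145  28   9   9  66]
```

Run:
```python
from h import *
b,e=tri([ray("top",(346.5,227)),ray("scene",(300.2,228.3))]); print("button",b,e)
print(plane("top",(346.5,227),.111),plane("scene",(300.2,228.3),.111))
for z in (.085,.075): print("blue",plane("top",(276.4,248.1),z),plane("scene",(371.9,245.1),z))
print("yel",plane("top",(299.1,241.2),.08),plane("top",(322.8,234.3),.08))
B=plane("top",(346.5,227),.111); H=plane("top",(276.4,248.1),.083)
d=(H-B)*[1,1,0]; print("len",np.linalg.norm(d)); d/=np.linalg.norm(d); print("dir",d)
for z in(d,-d): move(B+[0,0,.08],np.array([0,0,-1.]),z)
```

```text
button [ 0.57336755 -0.04579351  0.10636237] [np.float64(3.866786255711424e-05), np.float64(3.8667862557153166e-05)]
[ 0.57293964 -0.04555078  0.111     ] [ 0.57586154 -0.04447292  0.111     ]
blue [0.52496266 0.11427786 0.085     ] [0.53422927 0.11625594 0.085     ]
blue [0.52540931 0.11525574 0.075     ] [0.52859261 0.11506813 0.075     ]
yel [0.54169742 0.06241971 0.08      ] [0.55822931 0.0077626  0.08      ]
len 0.1670358481958963
dir [-0.28669081  0.95802316 -0.        ]
pos [ 0.2071 -0.589   0.2217] axes
 [[-0.     0.943  0.331]
 [ 0.002  0.331 -0.943]
 [-1.     0.    -0.002]]Traceback (most recent call last):
  File "<stdin>", line 8, in <module>
  File "h.py", line 28, in move
    print("shift cm",(r.inv().apply(pos-o["position"])*100).round(2),"rot",(r.inv()*G).as_rotvec().round(3),"F",o["ft_force"].round(1),"w",o["grip_width"].round(4))
                                                                                                                                           ^^^^^^^^^^^^^^^^^^^^^
AttributeError: 'float' object has no attribute 'round'
```

Request:
arm_command(plan=[[0, 4.4, -3.3, 0, 0, 0, 8.7], [0, 4.4, -3.3, 0, 0, 0, 8.7], [0, 4.4, -3.3, 0, 0, 0, 8.7], [0, 4.4, -3.3, 0, 0, 0, 8.7], [0, 4.4, -3.3, 0, 0, 0, 8.7], [0, 4.4, -3.3, 0, 0, 0, 8.7], [0, 4.4, -3.3, 0, 0, 0, 4], [0, 4.4, -3.3, 0, 0, 0, 4], [0, 4.4, -3.3, 0, 0, 0, 4], [0, 4.4, -3.3, 0, 0, 0, 4], [0, 4.4, -3.3, 0, 0, 0, 4]])

```text
time: 1.48
position: [0.5519, -0.0751, 0.2188]
tool_rot: [0.412, 0.576, -0.411, 0.574]
ft_force: [0.8, -0.9, -0.3]
grip_width: 0.0456
```

```bash
sed -i 's/o\["grip_width"\].round(4)/round(o["grip_width"],4),"t",o["time"],"q",o["q"].round(2)/' h.py
python3 - <<'E'
from h import *
B=np.array([.5735,-.0455,.22]); d=np.array([-.2867,.958,0])
move(B,np.array([0,0,-1.]),-d)
E
```

```text
pos [ 0.5519 -0.0751  0.2188] axes
 [[-0.002  0.947  0.322]
 [ 0.003  0.322 -0.947]
 [-1.    -0.001 -0.004]]
shift cm [-0.12  3.   -2.11] rot [ 0.037 -0.004  0.001] F [ 0.8 -0.9 -0.3] w 0.0456 t 1.475 q [-0.34  0.44  1.61  0.    1.1   0.9 ]
```

Request:
arm_command(plan=[[0, 3, -2.1, 0.037, -0.004, 0.001, 4], [0, 0, 0, 0, 0, 0, 4], [0, 0, 0, 0, 0, 0, 4]])

```text
time: 1.85
position: [0.5745, -0.0408, 0.2174]
tool_rot: [0.42, 0.569, -0.421, 0.568]
ft_force: [-0.9, -0.2, -0.6]
grip_width: 0.0399
```

Run:
```python
from h import *
o=robot.get_obs(); p,dp=optics.camera("wrist"); cv2.imwrite("pics/w1.png",p); np.save("pics/w1.npy",dp); np.save("pics/w1o.npy",o,allow_pickle=True)
print(o["position"],o["tool_rot"])
for nm,lo,hi in (("red",(0,120,90),(5,255,255)),("orange",(8,200,120),(17,255,255)),("blue",(105,120,60),(130,255,255)),("yellow",(24,150,90),(33,255,255))):
    for c,s in blobs(p,lo,hi,(0,0,640,480),60): print(nm,c.round(1),s)
```

```text
[ 0.57446403 -0.04080685  0.21743887] [ 0.42023433  0.56914095 -0.420884    0.56774849]
red [407.8   2. ] [388   0  34   7 142]
red [326.5 232.4] [310 215  34  37 939]
orange [587.3 204.7] [582 200  13  11  62]
orange [200.5 232.2] [184 207  33  54 599]
blue [119.4 219.1] [  85  199   68   41 2417]
yellow [181.6 217.9] [174 212  20  16 199]
yellow [258.  219.7] [234 213  44  16 543]
```

View pics/w1.png

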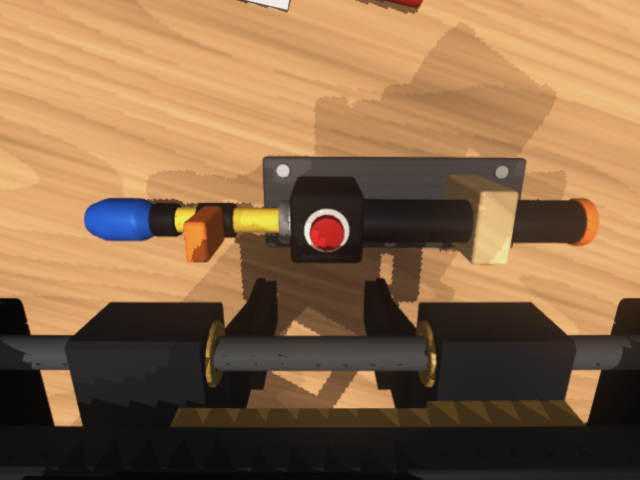

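Run:
```python
from h import *
o=np.load("pics/w1o.npy",allow_pickle=True).item()
B=plane("wrist",(326.5,232.4),.111,o); print("button",B)
im=cv2.imread("pics/w1.png"); print("depth there",np.load("pics/w1.npy")[232,326])
T=plane("wrist",(119.4,219.1),.085,o); C=plane("wrist",(258,219.7),.08,o);C2=plane("wrist",(181.6,217.9),.08,o)
print("blue",T,"yel",C,C2); 
d=(T-B)*[1,1,0];print(np.linalg.norm(d));d/=np.linalg.norm(d);print("dir blue",d)
# collar / ends: outer tube silhouette centreline on the plane of its axis
E1=plane("wrist",(590,221.5),.07,o);E0=plane("wrist",(105,219),.07,o);e=(E0-E1)*[1,1,0];print("dir axis",e/np.linalg.norm(e),np.linalg.norm(e))
# predicted grip box corners in image for check
c=optics.camera_info("wrist");Tc=c["tool_from_camera"];r=R.from_quat(o["tool_rot"])
dd=d;n=np.cross([0,0,1],dd)
for a in(-8,8):
  for b in(-15,15):
    P=B*[1,1,0]+dd*(.09+a/1e3)+n*b/1e3+[0,0,.13]
    q=Tc[:3,:3].T@(r.inv().apply(P-o["position"])-Tc[:3,3]); uv=q[:2]/q[2]*388.2+[320.2,234.1]; print(a,b,uv.round(0))
move(B*[1,1,0]+[0,0,.13],np.array([0,0,-1.]),-d)
```

```text
button [ 0.5754926  -0.04566198  0.111     ]
depth there 0.28142864
blue [0.53036155 0.11150012 0.085     ] yel [0.56048033 0.00672144 0.08      ] [0.5439623  0.06576881 0.08      ]
0.16351372029078165
dir blue [-0.27600776  0.96115541 -0.        ]
dir axis [-0.28807588  0.95760758  0.        ] 0.4043482535711542
-8 -15 [205. 217.]
-8 15 [208. 259.]
8 -15 [180. 217.]
8 15 [184. 259.]
pos [ 0.5744 -0.041   0.2175] axes
 [[-0.002  0.956  0.292]
 [ 0.001  0.292 -0.957]
 [-1.    -0.002 -0.001]]
shift cm [ 8.75 -0.02  0.49] rot [ 0.016 -0.001  0.002] F [ 1.2  0.9 -0.6] w 0.04 t 1.9 q [-0.27  0.47  1.56  0.    1.11  1.01]
```

Run:
```python
import cv2
im=cv2.imread("pics/w1.png")[170:280,70:390]; cv2.imwrite("pics/w1c.png",cv2.resize(im,None,fx=2.5,fy=2.5))
```

```text
(no output)
```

View pics/w1c.png

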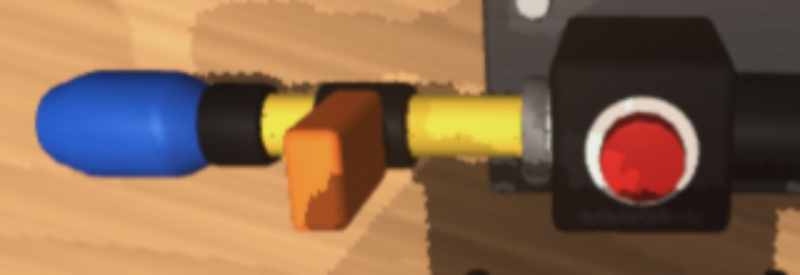

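The crop shows the top face of the grip at x 184–208, y 221–262 (full image), within about 2 mm of where I predicted it. The tool is already aligned with the pole, so I'm shifting over the button, closing the fingers and descending.

Request:
arm_command(plan=[[0, 0, 0.5, 0, 0, 0, 0], [2.2, 0, 0, 0, 0, 0, 0], [3, 0, 0, 0, 0, 0, 0], [2.5, 0, 0, 0, 0, 0, 0], [1, 0, 0, 0, 0, 0, 0], [0, 0, 0, 0, 0, 0, 0]])

```text
time: 2.65
position: [0.5753, -0.0543, 0.13]
tool_rot: [0.423, 0.566, -0.424, 0.567]
ft_force: [-0.6, 0.3, 0.6]
grip_width: 0.0004
```

Run:
```python
from h import *
move(np.array([.5753,-.0456,.104]),np.array([0,0,-1.]),-np.array([-.286,.958,0]))
p,_=optics.camera("wrist"); cv2.imwrite("pics/w2.png",p)
```

```text
pos [ 0.5753 -0.0543  0.13  ] axes
 [[ 0.001  0.959  0.282]
 [-0.002  0.282 -0.959]
 [-1.     0.     0.002]]
shift cm [ 2.59  0.25 -0.84] rot [-0.004  0.002 -0.   ] F [-0.6  0.3  0.6] w 0.0004 t 2.65 q [-0.29  0.59  1.64 -0.    0.92  1.  ]
```

View pics/w2.png

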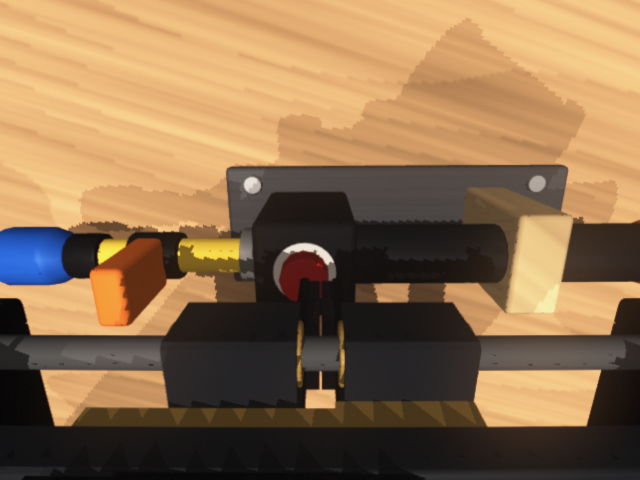

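The wrist view shows the closed fingertips (col ~320) right of the button centre (~305,275). That agrees with the measured offset of about 8 mm, so I'm correcting before pressing.

Request:
arm_command(plan=[[0, 0.25, -0.8, 0, 0, 0, 0], [0, 0, 0, 0, 0, 0, 0]])

```text
time: 2.95
position: [0.577, -0.0459, 0.1323]
tool_rot: [0.424, 0.564, -0.423, 0.568]
ft_force: [0.1, -0.6, -0.5]
grip_width: 0.0005
```

Run:
```python
from h import *
move(np.array([.5753,-.0456,.104]),np.array([0,0,-1.]),-np.array([-.286,.958,0]))
```

```text
pos [ 0.577  -0.0459  0.1323] axes
 [[ 0.005  0.959  0.282]
 [-0.003  0.282 -0.959]
 [-1.     0.004  0.004]]
shift cm [ 2.83 -0.17 -0.09] rot [-0.004  0.004 -0.004] F [ 0.1 -0.6 -0.5] w 0.0005 t 2.95 q [-0.27  0.58  1.64 -0.    0.92  1.01]
```

Request:
arm_command(plan=[[1.2, -0.1, 0, 0, 0, 0, 0], [0.6, 0, 0, 0, 0, 0, 0], [0.4, 0, 0, 0, 0, 0, 0], [0.4, 0, 0, 0, 0, 0, 0], [0.2, 0, 0, 0, 0, 0, 0], [0, 0, 0, 0, 0, 0, 0]])

```text
time: 3.7
position: [0.5769, -0.046, 0.1045]
tool_rot: [0.424, 0.563, -0.423, 0.569]
ft_force: [-0.9, -0.0, 1.4]
grip_width: 0.0004
```

Request:
arm_command(plan=[[0.2, 0, 0, 0, 0, 0, 0], [0.2, 0, 0, 0, 0, 0, 0], [0, 0, 0, 0, 0, 0, 0]])

```text
time: 4.08
position: [0.5772, -0.0461, 0.1049]
tool_rot: [0.424, 0.563, -0.423, 0.57]
ft_force: [0.4, 0.4, -0.4]
grip_width: 0.001
```

Request:
arm_command(plan=[[0.5, 0, 0, 0, 0, 0, 0], [0.5, 0, 0, 0, 0, 0, 0]])

```text
time: 4.32
position: [0.5777, -0.0462, 0.104]
tool_rot: [0.424, 0.562, -0.422, 0.571]
ft_force: [-11.5, 2.0, 41.4]
grip_width: 0.0004
```

The wrist reads 41 N up at z = 0.104 m, which is the hard stop at the expected height, so the button is fully down. Next I raise the tool, move 90 mm along the pole to the grip and look.

Request:
arm_command(plan=[[-0.5, 0, 0, 0, 0, 0, 0], [-3, 0, 0, 0, 0, 0, 0], [-4, 0, 0, 0, 0, 0, 3.6], [0, 0, -4, 0, 0, 0, 3.6], [0, 0, -4, 0, 0, 0, 3.6], [0, 0, 0, 0, 0, 0, 3.6], [0, 0, 0, 0, 0, 0, 3.6]])

```text
time: 5.2
position: [0.5551, 0.0313, 0.179]
tool_rot: [0.425, 0.561, -0.422, 0.571]
ft_force: [0.3, -0.0, -0.3]
grip_width: 0.0345
```

Run:
```python
from h import *
d=np.array([-.286,.958,0])
move(np.array([.5753,-.0456,.096])+.09*d,np.array([0,0,-1.]),-d)
o=robot.get_obs();p,_=optics.camera("wrist"); cv2.imwrite("pics/w3.png",p); np.save("pics/w3o.npy",o,allow_pickle=True)
```

```text
pos [0.5551 0.0313 0.179 ] axes
 [[ 0.013  0.959  0.282]
 [-0.006  0.283 -0.959]
 [-1.     0.011  0.01 ]]
shift cm [ 8.29 -0.36 -1.13] rot [-0.004  0.01  -0.011] F [ 0.3 -0.  -0.3] w 0.0345 t 5.2 q [-0.14  0.49  1.66 -0.    0.98  1.14]
```

View pics/w3.png

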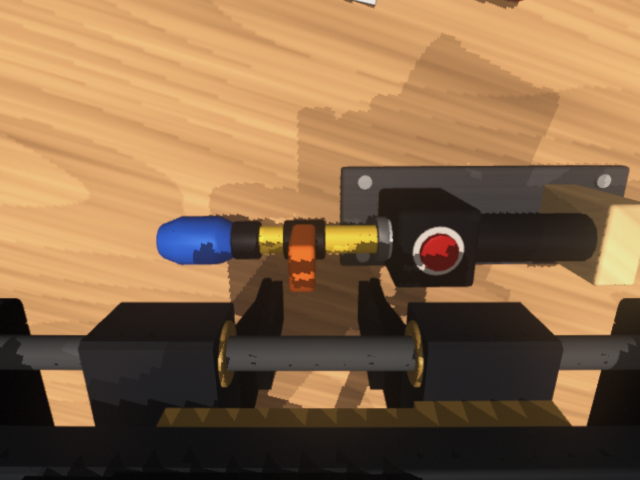

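The pole is still shut. The top of the grip is around (302,266), between the open fingers and slightly toward the brush from the tool centre. I'll measure it on the plane z = 0.13.

Run:
```python
from h import *
o=np.load("pics/w3o.npy",allow_pickle=True).item(); d=np.array([-.286,.958,0])
im=cv2.imread("pics/w3.png")
for c,s in blobs(im,(5,180,130),(17,255,255),(280,215,325,300),40): print(c,s)
G=plane("wrist",(302,266),.13,o);B=plane("wrist",(440,252),.104,o);print(G,B,(G-B)[:2]@d[:2],np.cross(d[:2],(G-B)[:2]))
move(np.r_[G[:2],.096],np.array([0,0,-1.]),-d)
```

```text
[300.75675676 250.95218295] [  8  19  27  28 481]
[301.35205993 280.13857678] [ 10  56  25  20 267]
[0.54997007 0.0399857  0.13      ] [ 0.57447922 -0.04599563  0.104     ] 0.08937972877558531 -0.0011108926509516212
pos [0.5549 0.0313 0.1789] axes
 [[ 0.013  0.959  0.282]
 [-0.006  0.282 -0.959]
 [-1.     0.011  0.009]]
shift cm [ 8.28 -0.32 -1.05] rot [-0.004  0.009 -0.01 ] F [-0.5  0.8 -0.6] w 0.0352 t 5.25 q [-0.14  0.49  1.66 -0.    0.98  1.14]<stdin>:5: DeprecationWarning: Arrays of 2-dimensional vectors are deprecated. Use arrays of 3-dimensional vectors instead. (deprecated in NumPy 2.0)
```

Distance from button to grip is 89.4 mm (expected 90). I'm aligning and going down partway.

Request:
arm_command(plan=[[1.5, -0.25, -1.0, 0, 0.01, -0.01, 3.6], [1.0, 0, 0, 0, 0, 0, 3.6], [0, 0, 0, 0, 0, 0, 3.6], [0, 0, 0, 0, 0, 0, 3.6]])

```text
time: 5.75
position: [0.5498, 0.0385, 0.1504]
tool_rot: [0.424, 0.567, -0.425, 0.564]
ft_force: [-0.2, 0.6, 0.1]
grip_width: 0.0361
```

Run:
```python
from h import *
move(np.array([.5497,.0402,.096]),np.array([0,0,-1.]),-np.array([-.286,.958,0]))
```

```text
pos [0.5498 0.0385 0.1504] axes
 [[-0.003  0.96   0.279]
 [ 0.002  0.279 -0.96 ]
 [-1.    -0.002 -0.002]]
shift cm [ 5.44  0.05 -0.15] rot [-0.008 -0.002  0.002] F [-0.2  0.6  0.1] w 0.0361 t 5.75 q [-0.13  0.53  1.69  0.    0.93  1.15]
```

Request:
arm_command(plan=[[1.5, 0, -0.15, 0, 0, 0, 3.6], [1.5, 0, 0, 0, 0, 0, 3.6], [1.2, 0, 0, 0, 0, 0, 3.6], [0.8, 0, 0, 0, 0, 0, 3.6], [0, 0, 0, 0, 0, 0, 3.6]])

```text
time: 6.38
position: [0.5491, 0.0399, 0.0965]
tool_rot: [0.424, 0.567, -0.425, 0.564]
ft_force: [-0.5, 0.7, -0.1]
grip_width: 0.036
```

Run:
```python
from h import *
move(np.array([.5497,.0402,.096]),np.array([0,0,-1.]),-np.array([-.286,.958,0]))
p,_=optics.camera("wrist"); cv2.imwrite("pics/w4.png",p)
```

```text
pos [0.5491 0.0399 0.0965] axes
 [[-0.003  0.96   0.279]
 [ 0.002  0.279 -0.96 ]
 [-1.    -0.003 -0.002]]
shift cm [ 0.05  0.06 -0.01] rot [-0.008 -0.002  0.003] F [-0.5  0.7 -0.1] w 0.036 t 6.375 q [-0.13  0.61  1.73  0.    0.81  1.16]
```

View pics/w4.png

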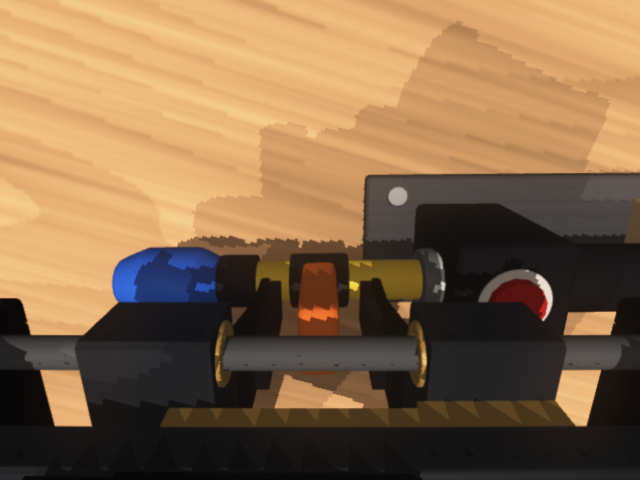

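The orange grip at (319,300) sits centred between the fingers at about (265) and (375). Closing.

Request:
arm_command(plan=[[0, 0, 0, 0, 0, 0, 0], [0, 0, 0, 0, 0, 0, 0], [0, 0, 0, 0, 0, 0, 0], [0, 0, 0, 0, 0, 0, 0], [0, 0, 0, 0, 0, 0, 0], [0, 0, 0, 0, 0, 0, 0]], grip_force=45)

```text
time: 7.18
position: [0.5499, 0.041, 0.0979]
tool_rot: [0.425, 0.566, -0.424, 0.565]
ft_force: [0.1, 0.5, -1.5]
grip_width: 0.0159
```

Request:
arm_command(plan=[[0, 0, -1, 0, 0, 0, 0], [0, 0, -1, 0, 0, 0, 0], [0, 0, -1, 0, 0, 0, 0], [0, 0, -1, 0, 0, 0, 0], [0, 0, -1, 0, 0, 0, 0]])

```text
time: 7.8
position: [0.5355, 0.0892, 0.0978]
tool_rot: [0.424, 0.565, -0.425, 0.566]
ft_force: [0.5, -3.9, -2.0]
grip_width: 0.0159
```

Run:
```python
from h import *
d=np.array([-.286,.958,0])
o=robot.get_obs();print("travel",(o["position"]-[.5497,.0402,.097])@d)
move(np.array([.5497,.0402,.097])+.11*d,np.array([0,0,-1.]),-d)
```

```text
travel 0.05101344821220822
pos [0.5355 0.0892 0.0978] axes
 [[ 0.     0.96   0.28 ]
 [-0.001  0.28  -0.96 ]
 [-1.    -0.     0.001]]
shift cm [ 0.07 -0.08 -5.89] rot [-0.006  0.001  0.   ] F [ 0.5 -3.9 -2. ] w 0.0159 t 7.8 q [-0.04  0.6   1.75 -0.    0.79  1.25]
```

It is unlocked and moving at about 4 N, with 51 mm of travel. I pass the first stop slowly, then go on to the second.

Request:
arm_command(plan=[[0, 0, -0.4, 0, 0, 0, 0], [0, 0, -0.2, 0, 0, 0, 0], [0, 0, -0.2, 0, 0, 0, 0], [0, -0.05, -0.8, 0, 0, 0, 0], [0, 0, -1, 0, 0, 0, 0], [0, 0, -1, 0, 0, 0, 0], [0, 0, -1, 0, 0, 0, 0], [0, 0, -0.8, 0, 0, 0, 0]])

```text
time: 8.8
position: [0.5212, 0.1369, 0.0976]
tool_rot: [0.421, 0.563, -0.427, 0.569]
ft_force: [1.6, -7.8, -1.7]
grip_width: 0.0154
```

Run:
```python
from h import *
d=np.array([-.286,.958,0])
o=robot.get_obs();print("travel",(o["position"]-[.5497,.0402,.097])@d)
move(np.array([.5497,.0402,.097])+.11*d,np.array([0,0,-1.]),-d)
```

```text
travel 0.10077244198709161
pos [0.5212 0.1369 0.0976] axes
 [[ 0.002  0.96   0.281]
 [-0.011  0.281 -0.96 ]
 [-1.    -0.001  0.011]]
shift cm [ 0.05 -0.04 -0.92] rot [-0.006  0.011  0.001] F [ 1.6 -7.8 -1.7] w 0.0154 t 8.8 q [ 0.06  0.6   1.76 -0.02  0.79  1.35]
```

Request:
arm_command(plan=[[0, 0, -0.6, 0, 0, 0, 0], [0, 0, -0.4, 0, 0, 0, 0], [0, 0, -0.3, 0, 0, 0, 0], [0, 0, -0.3, 0, 0, 0, 0], [0, 0, -0.3, 0, 0, 0, 0]])

```text
time: 9.43
position: [0.5182, 0.1465, 0.0974]
tool_rot: [0.417, 0.56, -0.43, 0.573]
ft_force: [3.4, -15.4, -3.0]
grip_width: 0.0158
```

Run:
```python
from h import *
d=np.array([-.286,.958,0])
p,_=optics.camera("wrist"); cv2.imwrite("pics/w5.png",p)
p,_=optics.camera("top"); cv2.imwrite("pics/t5.png",p)
o=robot.get_obs();print("travel",(o["position"]-[.5497,.0402,.097])@d,"F along",o["ft_force"]@d,o["joint_velocities"].round(3))
move(np.array([.5497,.0402,.097])+.11*d,np.array([0,0,-1.]),-d)
```

```text
travel 0.11078963378278318 F along -16.219728472628926 [-0.002 -0.001  0.002  0.005  0.001 -0.005]
pos [0.5182 0.1465 0.0974] axes
 [[ 0.005  0.959  0.284]
 [-0.026  0.284 -0.959]
 [-1.    -0.003  0.026]]
shift cm [ 0.04 -0.02  0.08] rot [-0.003  0.026  0.003] F [  3.4 -15.9  -2.1] w 0.0157 t 9.525 q [ 0.08  0.6   1.76 -0.04  0.78  1.39]
```

View pics/w5.png

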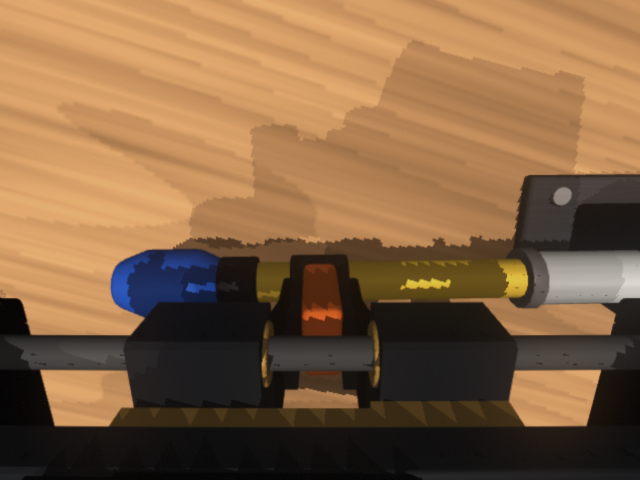

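The grip is held and both the yellow and aluminium tubes are out. Travel is 110.8 mm, and the 16 N along the axis is well above the spring force (about 8 N), so the pole is against the second stop and still.

Run:
```python
from rig import workorder
print(workorder.hand_in())
```

```text
the job is handed in; nothing more can be done
None
```

I pressed the lock button fully down, gripped the orange grip, and pulled the pole past the first stop to the second. I handed the job in at about 9.5 s with the grip still held there.

**What the last checks showed:**
- **Lock button:** the fingertips bottomed out at 104 mm with 41 N, which is the given height of the hard stop. Just afterwards the pole was still shut. I didn't measure the button again later, but the tubes did unlock.
- **Tubes:** grip travel measured 110.8 mm against 110 mm expected. The pull was 16 N against about 8 N for spring and friction, so the pole is against the second stop. Joint speeds were near zero, and the last wrist picture shows both tubes out.
- **Grip:** finger opening was 15.8 mm on the 16 mm grip, set to 45 N.

**What disagreed:** pose readings varied by 1–2 mm. One sideways move overshot by about 8 mm above the button, and I corrected it before pressing. By the end the tool had tilted about 0.03 rad from the pull. I saved a final top-camera picture but didn't inspect it, so I didn't check the other things on the cart at the end. The moves were planned to stay clear of them, and no unexpected contact force showed.

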